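# Hang the dry mug on the revolving mug tree

## Robot

A 6-joint arm with a two-finger parallel gripper is mounted at the origin on the work surface. World frame = base frame: x ahead of the robot, y to its left, z up, the work surface at z = 0. Lengths are in m, angles in degrees, forces in N, time in s.
With the tool pointing down it reaches from about 0.35 to 0.875 m from the base axis. Payload 4.2 kg.
Tool frame: the origin (TCP) lies midway between the tips of the shut fingers; the grasp point (between the pads) lies 19 mm behind it; z points along the fingers, y is the line along which they close (so a half turn about z gives the same grasp; the last joint's range is limited). The gripper opens to 87 mm and grips with 3 to 60 N. Pads are 19 mm wide; open, the fingers measure 117 mm over their backs; the gripper's body (75 mm by 190 mm) begins 51 mm behind the grasp point.
Start: joints at [-61.902, 22.042, 0.453, 0, -68.411, -14.817], TCP at [0.144, -0.608, 0.223] pointing down, gripper open.
Joint ranges: [-179.83, 179.83], [-69.29, 118.12], [-61.27, 80.66], [-181.25, 117.63], [-171.15, -9.14], [-177.46, 177.46]. Speed limits (degrees/s): [159.86, 159.86, 180, 180, 180, 180].

## Interface

Orientations are given as a 3x3 rotation matrix whose columns are the frame's x, y, z axes.
In Python, from station import r, cams gives the robot as it stands.
- The arm moves only by the tool play_rows, never from a script. Its argument "commands" is text: rows parted by semicolons, each of 6 numbers parted by spaces: the shift along the world's x, y, z normalised to -1 to 1, where 1 is 30 mm, then the turn, a rotation vector about the world's x, y, z normalised to -1 to 1, where 1 is 0.15 rad. A call has 1 to 20 rows; each row shifts and turns the commanded pose from where the row before left it; what a row does not reach is not made up. A row lasts 1/10 s, in which the tool goes at most 50 mm and 8.59 degrees, less where a joint would pass 70% of its speed; a pose out of reach is approached as far as the arm can. A call with a number of a shift or a turn outside -1 to 1 is refused whole. A call with a gripper value outside its range is refused whole. "grip" is the finger opening in mm, from 0 to 87, set as the call begins (left out, the last holds). The fingers move at their own pace and stop on an object; the grip force is fixed at half the most. Time passes only in rows, so rows that do not move let the fingers close. It gives the time, the measured TCP pose, the force, the opening and the grip force at its end, in the units of the state.
- r.sense(): the state, without advancing time (a new reading comes with each control period).
- cams.capture(name): name is "scene" or "top"; returns (picture, depth): 400x640x3 uint8, blue, green, red; 400x640 float32, m along the optical axis (not along the pixel's ray), 0 where there is no reading.
- cams.camera_info(name): a dict with "mtx" (3x3 intrinsics, pixels), "R" (3x3) and "t" (3): a world point X has camera coordinates R X + t. Camera axes: x right, y down, z forward; pixel columns grow to the right and rows downward; lengths in m; the calibration is good to about 2 mm. A picture is of the moment at which its call begins. camera_info takes no time and is no camera call.
- r.finish_job(): hands the job in; it is judged then, once.
The state is a dict: "time_s": time; "joints": joint angles; "joint_velocities": joint speeds; "effort": joint torques, N m; "tcp_pos": TCP position; "ee_rot": TCP orientation; "wrist_force": force on the tool from outside, world axes, zero at the start; "moment": the same for the moment, N m; "gripper_width": opening from 0.0 (shut) to 1.0 (fully open); "gripper_force": force on a finger pad.
Only numpy, scipy, OpenCV 4.12 (cv2) and the standard library are available. Lean on these libraries where they do the work, as an engineer would, in place of code of your own. Each camera call takes 0.05 s, during which the arm holds its last target. There are 200 camera calls.

## Task

Put the clean mug away. Turn the revolving mug tree until its one empty arm points to the front, towards the robot, then take the mug that is drying upside down on the mat and hang it by its handle on that arm. Leave it hanging there at the front, and do not shift the other things on the counter.

Things in the scene. Friction and masses are not known exactly. Their poses are not given: they have to be found in the camera images.
- stand: round foot of the revolving mug tree, 190 mm across, 18 mm high, fixed, not turning. Origin at the centre of its underside, on the tree's vertical axis; axes parallel to the world's (-x is the front, towards the robot's side). Above it turn a steel post and four black arms at right angles: three carry a white mug, one is empty. The hung mugs reach 170 mm from the axis and down to 90 mm height.
- carousel (a joint): angle of the turning upper part of the mug tree (post and arms). 0 when the empty arm points straight to the front (-x); grows counter-clockwise seen from above; no end stops. At angle a the empty arm points along (-cos a, -sin a). It stays where it is left: a friction of about 0.1 Nm holds it.
- knob (a point): middle of the round wooden knob on top of the post, on the turning axis, 243 mm above the counter. The knob is 41 mm in diameter, from 229 to 260 mm above the counter, and turns with the arms. The tree is turned by gripping the knob from above and twisting, or by pushing an arm. All else on the tree stays below 222 mm.
- hook_seat (a point): lowest point of the empty arm, where a mug handle settles: on the centre line of the round, black rubber-coated arm (12 mm thick), 125 mm from the turning axis, 190 mm above the counter. Turns with the tree: its -x axis points outward along the arm, z up. Towards the post the arm rises slightly, to 200 mm.
- hook_tip (a point): end of the empty arm, on its centre line: 158 mm out from the turning axis and 214 mm above the counter; from the seat the arm bends upward to it.
- mug: the white ceramic mug to hang, drying upside down on the mat: a straight cylinder 66 mm in diameter and 90 mm high, closed face up, open rim down, about 0.3 kg. Origin at the centre of its open rim (the underside as it stands); z up; its handle points along +y and reaches 75 mm from the mug's axis.
- mug_handle (a point): middle of the opening of the mug's handle: 48 mm from the mug's axis along its +y, 45 mm above the rim. The opening is 31 mm wide at mid-height (25 mm near top and bottom) and 48 mm high; the handle is a 10 mm round bar, slightly pointed outward. An arm passes through along the mug's x axis. Once let go, the hung mug swings gently with its handle on top.
- mat: flat dark rubber drying mat, 360 mm (its x) by 340 mm, 6 mm thick, fixed; origin at the centre of its underside.
- tumbler: glass tumbler upside down on the mat, 100 mm high, 72 mm across at its rim below; no handle. Leave it. Origin at the centre of its underside.
- bowl: white bowl upside down on the mat, 128 mm across and 55 mm high. Leave it. Origin at the centre of its underside.
- soap: green washing-up liquid bottle, 62 mm in diameter and 210 mm high, between the tree and the dish rack. Leave it. Origin at the centre of its underside.
- snack_box: upright blue carton, 55 by 140 by 200 mm, right of the tree. Leave it. Origin at the centre of its underside.
- flask: clear drinking flask with a black cap, 74 mm in diameter and 206 mm high, at the right. Leave it. Origin at the centre of its underside.
- bananas: bunch of three yellow bananas lying flat, about 210 by 110 mm, 34 mm high, at the right. Leave it. Origin at the middle of its underside.
- spectacles: pair of black-framed spectacles lying open, 146 by 123 mm, 40 mm high, near the robot. Leave it. Origin on the counter below the middle of the frame's front.
Mind the look-alikes: they are no part of the job. Leave any blue, purple or yellow look-alike of the mug alone.

How it is judged:
By the outcome, as a careful person would: the job done as asked, in the order asked, and still so for the second after the job is handed in, with the robot touching nothing.
It also fails if it takes over 72 s, if anything falls off the work surface, if the arm or the gripper's body presses on something with over 40 N, if the wrist force passes 120 N, or if a joint passes its speed limit or range.

## Working session

There is one attempt and no reset: what is moved stays moved. The work goes in short steps, Python scripts to look and compute and a tool call to move; the robot and the scene stay as the last step left them, time stands still between calls to the robot, and variables do not carry over. Pictures are saved under pics/ and viewed, at most 10 in all, crops included, and the job is handed in when it is done.

Besides the shell and the picture viewer there is one more tool, called as name(argument=value, ...) on one line, values as JSON. play_rows: Moves the arm, as the interface text tells. Scaled input: -1 to 1 covers 30 mm each way for a shift and 0.15 rad each way for a turn. Its arguments: {"type":"object","properties":{"commands":{"type":"string"},"grip":{"type":"number"}},"required":["commands"]}

```bash
ls; mkdir -p pics
cat > h.py <<'E'
import numpy as np, cv2
from station import r, cams
def cap(n):
    p,d=cams.capture(n); i=cams.camera_info(n)
    return p,d,np.array(i["mtx"]),np.array(i["R"]),np.array(i["t"]).ravel()
def world(d,K,R,t):
    v,u=np.mgrid[0:d.shape[0],0:d.shape[1]]
    c=np.stack([(u-K[0,2])/K[0,0]*d,(v-K[1,2])/K[1,1]*d,d],-1)
    W=(c-t)@R; W[d==0]=np.nan
    return W
def proj(X,K,R,t):
    c=R@np.array(X)+t; q=K@c; return q[:2]/q[2]
E
python3 - <<'E'
from h import *
for n in("scene","top"):
    p,d,K,R,t=cap(n); np.savez(n,p=p,d=d,K=K,R=R,t=t); cv2.imwrite(f"pics/{n}0.png",p)
    print(n,-R.T@t,R[2],K[0,0])
s=r.sense();print(s)
E
```

```text
pics
scene [ 1.24703797 -0.12453397  1.21566133] [-0.57903672  0.06242127 -0.8129084 ] 440.19598924404636
top [ 0.41554167 -0.01818935  1.46089823] [ 0.06356434  0.00905021 -0.99793671] 482.5654618851945
{'time_s': 0.1, 'joints': array([-6.19019224e+01,  2.20868810e+01,  3.85541839e-01, -2.36118167e-02,
       -6.84125461e+01, -1.48161034e+01]), 'joint_velocities': array([-0.00133755, -0.15558109,  0.23791627,  0.05548454, -0.10874645,
        0.03286627]), 'effort': array([-9.32986804e-04, -3.91689849e+01,  1.87934572e+01,  4.23184589e+00,
        1.35213046e-02, -6.89795093e-05]), 'tcp_pos': array([ 0.1434599 , -0.60773974,  0.22155377]), 'ee_rot': array([[-9.73286069e-01, -2.29595012e-01, -5.98109105e-04],
       [-2.29595750e-01,  9.73284158e-01,  1.93386322e-03],
       [ 1.38124767e-04,  2.01952544e-03, -9.99997951e-01]]), 'wrist_force': array([ 0.34322496, -0.75687931, -0.2432213 ]), 'moment': array([ 0.00256855, -0.01288312, -0.02489285]), 'gripper_force': 0.0, 'gripper_width': 0.9967586371369483}
```

View pics/scene0.png

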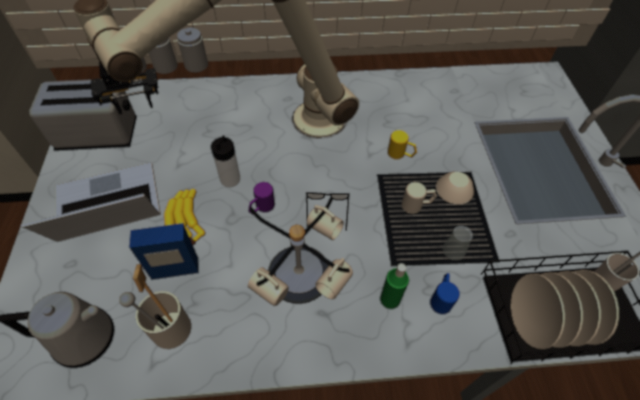

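View pics/top0.png

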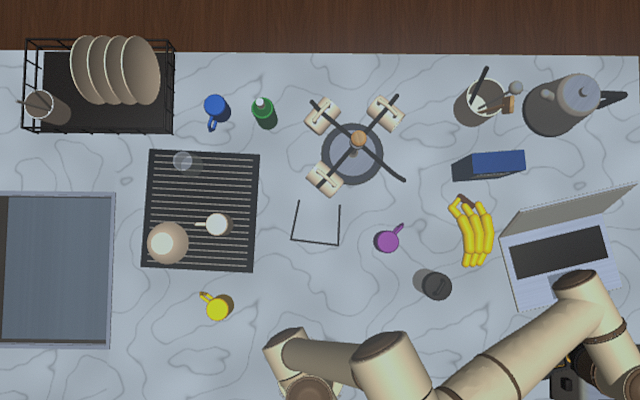

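The scene picture shows the tree at (297,260), with the empty arm ending at (252,210), and the white mug on the mat at (414,197). In the top picture the knob is at (358,139), the empty arm tip at (404,180), and the white mug at (217,224) with its handle towards the bowl at (195,223). The look-alikes are yellow (217,307), purple (387,240) and blue (215,108). The white one on the mat fits. I'll measure next and confirm in one crop.

Run:
```python
from h import *
z=np.load("top.npz"); W=world(z["d"],z["K"],z["R"],z["t"])
def at(u,v,k=1): return np.round(np.nanmedian(W[v-k:v+k+1,u-k:u+k+1].reshape(-1,3),0),4)
for n,u,v in(("knob",358,139),("tip",404,180),("mug",217,224),("mug handle",199,223),("bowl",164,243),("tumbler",183,160),("soap",262,103),("box",490,165),("flask",436,287),("purple",387,240)): print(n,at(u,v))
def mid(u0,u1,v0,v1,zl,zh):
    w=W[v0:v1,u0:u1].reshape(-1,3); w=w[(w[:,2]>zl)&(w[:,2]<zh)]
    print(len(w),w.mean(0),w.min(0),w.max(0)); return w
print("knob");mid(335,380,120,160,.24,.27)
print("mug");w=mid(204,240,205,245,.09,.105); print(cv2.minEnclosingCircle(w[:,:2].astype(np.float32)))
print("handle");w=mid(190,212,210,235,.045,.088);
print(w[w[:,1]>w[:,1].max()-.015].mean(0))
print("tip");w=mid(392,412,170,188,.19,.23)
print("bowl");mid(140,195,215,270,.02,.07)
p=z["p"][195:275,135:265]; p=cv2.resize(p,None,fx=5,fy=5,interpolation=cv2.INTER_CUBIC); cv2.imwrite("pics/c1.png",p)
```

```text
knob [ 0.654  -0.1139  0.2617]
tip [ 0.557  -0.2362  0.2201]
mug [0.44   0.2709 0.096 ]
mug handle [0.4424 0.3253 0.0836]
bowl [0.3839 0.4299 0.0607]
tumbler [0.6195 0.3701 0.1055]
soap [0.7589 0.1356 0.2066]
box [ 0.6001 -0.4652  0.2003]
flask [ 0.2799 -0.3257  0.1794]
purple [ 0.4001 -0.2118  0.088 ]
knob
208 [ 0.6582943  -0.11402497  0.25687118] [ 0.64044544 -0.13490682  0.24127902] [ 0.6793905  -0.09486189  0.26592717]
mug
384 [0.44172703 0.27324455 0.09565517] [0.41157258 0.2422503  0.09001227] [0.47135994 0.30541444 0.10481414]
((0.44210171699523926, 0.27361950278282166), 0.03215194121003151)
handle
39 [0.44095298 0.3248646  0.08085297] [0.43670209 0.31014761 0.06723845] [0.44547662 0.34321348 0.08792753]
[0.44067092 0.33575088 0.07795549]
tip
72 [ 0.56826535 -0.22349803  0.20636721] [ 0.55346619 -0.23943642  0.19028267] [ 0.58545689 -0.20917464  0.22375743]
bowl
1198 [0.38568104 0.42885388 0.04899753] [0.32659892 0.34295183 0.02012529] [0.44265814 0.49153061 0.06863792]
```

View pics/c1.png

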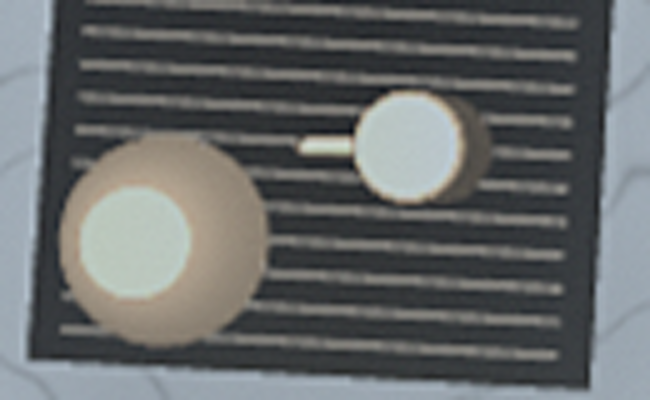

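Crop: the white mug's face is at crop (408,146) and its handle at (325,146), pointing to +y. Its radius is about 32 mm and its top is at 0.096 m, which fits. The tree axis is about (0.659,-0.114) and the tip is 159 mm out, so carousel a≈+50°. I'll go above the knob now.

play_rows(commands="0 0 1 0 0 0;0 0 1 0 0 0;.95 .91 0 0 0 0;.95 .91 0 0 0 0;.95 .91 0 0 0 0;.95 .91 0 0 0 0;.95 .91 0 0 0 0;.95 .91 0 0 0 0;.95 .91 0 0 0 0;.95 .91 0 0 0 0;.95 .91 0 0 0 0;.95 .91 0 0 0 0;.95 .91 0 0 0 0;.95 .91 0 0 0 0;.95 .91 0 0 0 0;.95 .91 0 0 0 0;.95 .91 0 0 0 0;.95 .91 0 0 0 0;.95 .91 0 0 0 0;.95 .91 0 0 0 0", grip=87)

```text
time_s: 2.1
tcp_pos: [0.6573, -0.1155, 0.2819]
ee_rot: [[-0.973, -0.23, -0.001], [-0.23, 0.973, 0.0], [0.001, 0.0, -1.0]]
wrist_force: [0.2, -0.4, 0.2]
gripper_width: 1.001
gripper_force: 0.0
```

play_rows(commands="0 0 0 0 0 0;0 0 0 0 0 0;0 0 0 0 0 0")

```text
time_s: 2.4
tcp_pos: [0.656, -0.1174, 0.2823]
ee_rot: [[-0.973, -0.229, -0.001], [-0.229, 0.973, -0.0], [0.001, 0.0, -1.0]]
wrist_force: [0.2, 0.7, 0.4]
gripper_width: 0.997
gripper_force: 0.0
```

Run:
```python
from h import *
s=r.sense();print(s["time_s"],s["joints"].round(1),s["tcp_pos"].round(4),s["ee_rot"].round(3))
```

```text
2.4 [  3.7  24.5  12.8   0.  -78.3 -80.5] [ 0.656  -0.1174  0.2823] [[-0.973 -0.229 -0.001]
 [-0.229  0.973 -0.   ]
 [ 0.001  0.    -1.   ]]
```

play_rows(commands=".1 .1 -.6 0 0 0;0 0 -.6 0 0 0;0 0 -.52 0 0 0;0 0 0 0 0 0;0 0 0 0 0 0")

```text
time_s: 2.9
tcp_pos: [0.6592, -0.1149, 0.2318]
ee_rot: [[-0.973, -0.229, 0.001], [-0.229, 0.973, -0.001], [-0.0, -0.001, -1.0]]
wrist_force: [-0.9, -0.1, -0.0]
gripper_width: 1.001
gripper_force: 0.0
```

play_rows(commands="0 0 0 0 0 0;0 0 0 0 0 0;0 0 0 0 0 0;0 0 0 0 0 0;0 0 0 0 0 0;0 0 0 0 0 0;0 0 0 0 0 0;0 0 0 0 0 0", grip=25)

```text
time_s: 3.7
tcp_pos: [0.6606, -0.1177, 0.2309]
ee_rot: [[-0.974, -0.229, 0.002], [-0.229, 0.973, -0.006], [-0.001, -0.006, -1.0]]
wrist_force: [3.5, -11.5, -3.4]
gripper_width: 0.462
gripper_force: 30.0
```

play_rows(commands=".03 -.12 0 0 0 0;0 0 0 0 0 0;0 0 0 0 0 -.3;0 0 0 0 0 -.6;0 0 0 0 0 -.6;0 0 0 0 0 -.6;0 0 0 0 0 -.6;0 0 0 0 0 -.6;0 0 0 0 0 -.6;0 0 0 0 0 -.6;0 0 0 0 0 -.6;0 0 0 0 0 -.5;0 0 0 0 0 -.2;0 0 0 0 0 0;0 0 0 0 0 0")

```text
time_s: 5.2
tcp_pos: [0.6603, -0.1191, 0.2309]
ee_rot: [[-0.803, 0.596, -0.001], [0.596, 0.803, -0.003], [-0.001, -0.003, -1.0]]
wrist_force: [0.8, -6.6, -1.2]
gripper_width: 0.465
gripper_force: 30.0
```

Run:
```python
from h import *
ps=[]
for n in("scene","top"):
    p,d,K,R,t=cap(n); np.savez(n+"1",p=p,d=d,K=K,R=R,t=t)
    c=np.round(proj([.58,-.118,.2],K,R,t)).astype(int); print(n,c)
    u,v=max(c[0]-60,0),max(c[1]-60,0); ps.append(cv2.resize(p[v:v+120,u:u+120],(400,400),interpolation=cv2.INTER_CUBIC)); print(u,v)
cv2.imwrite("pics/a1.png",np.hstack(ps))
s=r.sense();print(s["time_s"],s["joints"].round(1),s["tcp_pos"].round(4),s["wrist_force"].round(1))
```

```text
scene [296 216]
236 156
top [358 171]
298 111
5.3 [   3.6   26.3    8.4    0.2  -72.1 -130.3] [ 0.6603 -0.1191  0.2309] [ 0.8 -5.5 -0.2]
```

View pics/a1.png

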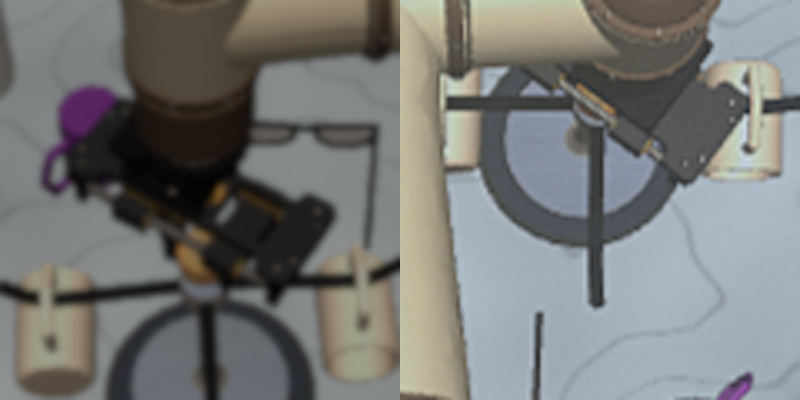

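The empty arm now points to the front, from (597,120) to (597,300) in the right panel. I'll measure its angle from depth.

Run:
```python
from h import *
z=np.load("top1.npz"); W=world(z["d"],z["K"],z["R"],z["t"]); p=z["p"].astype(int).sum(2)
w=W[145:206,340:372].reshape(-1,3); q=p[145:206,340:372].ravel()
m=(w[:,2]>.17)&(w[:,2]<.23)&(q<200)
w=w[m]; print(len(w),w.min(0),w.max(0))
for lo,hi in((.49,.515),(.515,.54),(.54,.57),(.57,.6),(.6,.63)):
    k=(w[:,0]>lo)&(w[:,0]<hi); print(lo,k.sum(),w[k].mean(0))
f=np.polyfit(w[:,0],w[:,1],1); print(np.degrees(np.arctan(f[0])),np.polyval(f,[.534,.66]))
```

```text
168 [ 0.49825944 -0.12014561  0.19043339] [ 0.63911396 -0.11057425  0.22116271]
0.49 20 [ 0.50709452 -0.11541752  0.2163069 ]
0.515 26 [ 0.52806416 -0.11421814  0.200456  ]
0.54 29 [ 0.55619108 -0.11523292  0.19594637]
0.57 41 [ 0.58502331 -0.115574    0.19824595]
0.6 36 [ 0.61594141 -0.1158423   0.20253827]
-0.351417026371818 [-0.11502392 -0.11579673]
```

play_rows(commands="0 0 0 0 0 0;0 0 0 0 0 0;0 0 0 0 0 0;0 0 0 0 0 0;0 0 0 0 0 0;0 0 .4 0 0 0;0 0 .8 0 0 0;0 0 .8 0 0 0", grip=87)

```text
time_s: 6.1
tcp_pos: [0.6605, -0.1175, 0.2923]
ee_rot: [[-0.803, 0.596, -0.0], [0.596, 0.803, -0.0], [-0.0, -0.0, -1.0]]
wrist_force: [0.8, 0.0, 0.3]
gripper_width: 0.992
gripper_force: 0.0
```

play_rows(commands="-.427 .77 0 0 0 .867;-.427 .77 0 0 0 .867;-.427 .77 0 0 0 .867;-.427 .77 0 0 0 .867;-.427 .77 0 0 0 .867;-.427 .77 0 0 0 .867;-.427 .77 0 0 0 .867;-.427 .77 0 0 0 .867;-.427 .77 0 0 0 .867;-.427 .77 0 0 0 .867;-.427 .77 0 0 0 .867;-.427 .77 0 0 0 .867;-.427 .77 0 0 0 .867;-.427 .77 0 0 0 .867;-.427 .77 0 0 0 .867;-.427 .77 0 0 0 .867;-.427 .77 0 0 0 .867;0 0 0 0 0 0;0 0 0 0 0 0;0 0 0 0 0 0")

```text
time_s: 8.1
tcp_pos: [0.4431, 0.2748, 0.2915]
ee_rot: [[0.0, -1.0, 0.001], [-1.0, -0.0, 0.0], [-0.0, -0.001, -1.0]]
wrist_force: [-0.3, -0.2, -0.3]
gripper_width: 1.0
gripper_force: 0.0
```

Run:
```python
from h import *
s=r.sense();print(s["time_s"],s["joints"].round(1),s["tcp_pos"].round(4),s["wrist_force"].round(1))
p,d,K,R,t=cap("scene"); W=world(d,K,R,t)
W0=world(np.load("scene.npz")["d"],K,R,t)
b=(np.abs(W0-W)[...,2]>.02); print(b.sum())
w=W0[170:225,395:430].reshape(-1,3); w=w[(w[:,2]>.088)&(w[:,2]<.105)]; print("mug scene cam",w.min(0),w.max(0),cv2.minEnclosingCircle(w[:,:2].astype(np.float32)))
```

```text
8.1 [ 49.7   9.3  -7.2   0.  -73.4 -49.6] [0.4431 0.2748 0.2915] [-0.3 -0.2 -0.3]
27017
mug scene cam [0.40853918 0.2372351  0.08815661] [0.47514463 0.29945348 0.1035313 ] ((0.44177746772766113, 0.27011507749557495), 0.033611368387937546)
```

play_rows(commands="-.03 -.1 -1 0 0 0;0 0 -1 0 0 0;0 0 -1 0 0 0;0 0 -1 0 0 0;0 0 -1 0 0 0;0 0 -1 0 0 0;0 0 -.7 0 0 0;0 0 -.7 0 0 0;0 0 -.45 0 0 0;0 0 0 0 0 0;0 0 0 0 0 0")

```text
time_s: 9.25
tcp_pos: [0.4425, 0.2719, 0.0558]
ee_rot: [[0.001, -1.0, 0.0], [-1.0, -0.001, -0.0], [0.0, -0.0, -1.0]]
wrist_force: [-0.0, 0.1, 1.0]
gripper_width: 0.994
gripper_force: 0.0
```

play_rows(commands="0 0 0 0 0 0;0 0 0 0 0 0;0 0 0 0 0 0;0 0 0 0 0 0;0 0 0 0 0 0;0 0 0 0 0 0;0 0 0 0 0 0", grip=50)

```text
time_s: 9.95
tcp_pos: [0.4412, 0.272, 0.0559]
ee_rot: [[0.002, -1.0, -0.001], [-1.0, -0.002, -0.001], [0.001, 0.001, -1.0]]
wrist_force: [-4.7, -0.1, 6.1]
gripper_width: 0.74
gripper_force: 30.0
```

play_rows(commands="0 0 .4 0 0 0;0 0 .8 0 0 0;0 0 1 0 0 0;0 0 1 0 0 0;0 0 1 0 0 0;0 0 1 0 0 0;0 0 1 0 0 0;0 0 .8 0 0 0;0 0 0 0 0 0")

```text
time_s: 10.85
tcp_pos: [0.4435, 0.2734, 0.2693]
ee_rot: [[0.002, -1.0, 0.007], [-1.0, -0.002, 0.006], [-0.006, -0.007, -1.0]]
wrist_force: [0.0, 0.7, -2.3]
gripper_width: 0.736
gripper_force: 30.0
```

play_rows(commands=".03 -.3 0 .175 0 0;.03 -.6 0 .175 0 0;.035 -.76 0 .175 0 0;.035 -.76 0 .175 0 0;.035 -.76 0 .175 0 0;.035 -.76 0 .175 0 0;.035 -.76 0 .175 0 0;.035 -.76 0 .175 0 0;.035 -.76 0 .175 0 0;.035 -.76 0 .175 0 0;.035 -.76 0 .175 0 0;.035 -.76 0 .175 0 0;.035 -.76 0 .175 0 0;.035 -.76 0 .175 0 0;.035 -.76 0 .175 0 0;.035 -.76 0 .175 0 0;.035 -.76 0 .175 0 0;.035 -.76 0 .175 0 0;.035 -.76 0 .175 0 0;.035 -.4 0 .175 0 0")

```text
time_s: 12.85
tcp_pos: [0.462, -0.1561, 0.2632]
ee_rot: [[-0.002, -1.0, -0.001], [-0.865, 0.001, 0.502], [-0.502, 0.002, -0.865]]
wrist_force: [0.4, 0.8, -3.6]
gripper_width: 0.738
gripper_force: 30.0
```

play_rows(commands="0 0 0 0 0 0;0 0 0 0 0 0;0 0 0 0 0 0")

```text
time_s: 13.15
tcp_pos: [0.4622, -0.1537, 0.2648]
ee_rot: [[0.002, -1.0, -0.001], [-0.865, -0.002, 0.501], [-0.501, 0.0, -0.865]]
wrist_force: [-0.3, -0.1, -3.2]
gripper_width: 0.74
gripper_force: 30.0
```

Run:
```python
from h import *
s=r.sense();print(s["time_s"],s["joints"].round(1),s["tcp_pos"].round(4),s["wrist_force"].round(1))
```

```text
13.15 [-18.9  15.    1.  -28.3 -87.   23.3] [ 0.4622 -0.1537  0.2648] [-0.3 -0.1 -3.2]
```

play_rows(commands="0 -.18 -.5 0 0 0;0 0 -.8 0 0 0;0 0 -.7 0 0 0;0 0 -.36 0 0 0;0 0 0 0 0 0;0 0 0 0 0 0;0 0 0 0 0 0")

```text
time_s: 13.85
tcp_pos: [0.4632, -0.16, 0.1957]
ee_rot: [[0.003, -1.0, 0.002], [-0.866, -0.002, 0.5], [-0.5, -0.003, -0.866]]
wrist_force: [-0.8, 0.8, -3.3]
gripper_width: 0.74
gripper_force: 30.0
```

Run:
```python
from h import *
ps=[]
s=r.sense();print(s["tcp_pos"].round(4))
for n in("scene","top"):
    p,d,K,R,t=cap(n); np.savez(n+"2",p=p,d=d,K=K,R=R,t=t)
    c=np.round(proj([.49,-.115,.2],K,R,t)).astype(int)
    u,v=c[0]-40,c[1]-40; print(n,u,v); ps.append(cv2.resize(p[v:v+80,u:u+80],(400,400),interpolation=cv2.INTER_CUBIC))
    for X in([.501,-.115,.214],[.534,-.115,.19],[.462,-.115,.214]): print((proj(X,K,R,t)-[u,v])*5)
cv2.imwrite("pics/a2.png",np.hstack(ps))
```

```text
[ 0.4632 -0.16    0.1957]
scene 255 149
[200.06236138 202.2530918 ]
[204.34600028 274.14395465]
[196.53242649 148.12354301]
top 316 166
[203.02513522 175.53143877]
[199.83340145 116.29237592]
[202.59614264 250.85279723]
```

View pics/a2.png

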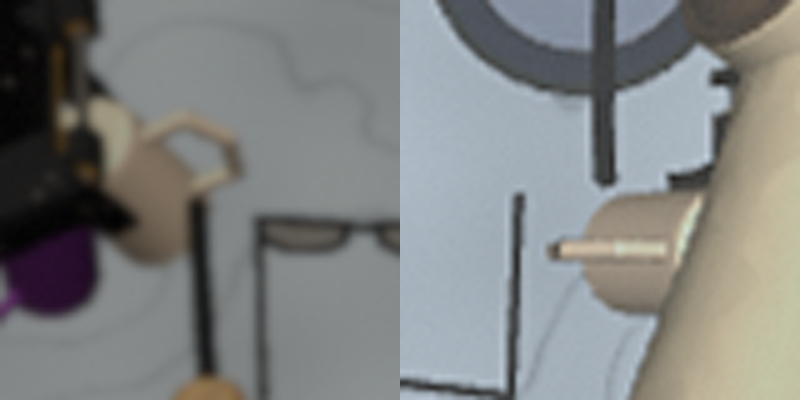

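The left panel shows the handle opening around (200,155) with the arm tip behind it at (200,202). The right panel shows the handle bar from (548,250) to (665,248) and the tip at (605,183). I'll check the handle's offset with depth.

Run:
```python
from h import *
z=np.load("top2.npz"); W=world(z["d"],z["K"],z["R"],z["t"])
w=W[213:219,343:372].reshape(-1,3); w=w[(w[:,2]>.15)&(w[:,0]>.44)&(w[:,0]<.48)]
hh=np.array([np.sqrt(.75),.5]);
M=np.array([-.160,.1957])+.005*np.array([.5,-.866])
q=(w[:,1:]-M)@hh; qa=(w[:,1:]-M)@np.array([.5,-.866])
for i in np.argsort(q)[::-4]: print(w[i].round(4),q[i].round(4),qa[i].round(4))
W1=W; t=W[198:206,352:362].reshape(-1,3); t=t[t[:,2]>.19]; print("tip",t.mean(0),t.min(0),t.max(0))
z=np.load("scene2.npz"); W=world(z["d"],z["K"],z["R"],z["t"])
w=W[168:192,280:306].reshape(-1,3); w=w[(w[:,2]>.17)&(w[:,0]>.44)&(w[:,0]<.48)]
q=(w[:,1:]-M)@hh; qa=(w[:,1:]-M)@np.array([.5,-.866]); print("scene")
for i in np.argsort(q)[::-6]: print(w[i].round(4),q[i].round(4),qa[i].round(4))
```

```text
[ 0.4616 -0.0921  0.2294] 0.0757 -0.0003
[ 0.4666 -0.0968  0.235 ] 0.0744 -0.0074
[ 0.4616 -0.097   0.2315] 0.0724 -0.0045
[ 0.4618 -0.0948  0.2264] 0.0718 0.001
[ 0.4667 -0.0995  0.2327] 0.0709 -0.0068
[ 0.4665 -0.1041  0.2388] 0.0699 -0.0144
[ 0.4595 -0.0929  0.2167] 0.0687 0.0103
[ 0.4651 -0.0858  0.2039] 0.0684 0.025
[ 0.464  -0.1066  0.2393] 0.068 -0.0161
[ 0.4635 -0.1156  0.2537] 0.0674 -0.033
[ 0.4662 -0.1135  0.2488] 0.0668 -0.0277
[ 0.4637 -0.1136  0.2468] 0.0657 -0.0261
[ 0.469  -0.1116  0.2406] 0.0644 -0.0196
[ 0.4663 -0.1161  0.2469] 0.0636 -0.0274
[ 0.4688 -0.1187  0.2464] 0.0611 -0.0282
[ 0.4663 -0.1211  0.2478] 0.0597 -0.0306
[ 0.4664 -0.1239  0.2449] 0.0559 -0.0295
[ 0.4665 -0.1264  0.2444] 0.0534 -0.0304
[ 0.4692 -0.1267  0.2412] 0.0516 -0.0277
[ 0.4665 -0.1313  0.2456] 0.0498 -0.0339
[ 0.4616 -0.1318  0.2406] 0.0468 -0.0298
[ 0.4642 -0.1367  0.242 ] 0.0433 -0.0335
[ 0.4617 -0.1369  0.2404] 0.0424 -0.0322
[ 0.4607 -0.1105  0.1869] 0.0385 0.0274
[ 0.4644 -0.1422  0.2374] 0.0362 -0.0322
[ 0.4696 -0.1425  0.235 ] 0.0348 -0.0303
[ 0.4671 -0.1425  0.2346] 0.0346 -0.03
[ 0
[... 1396 characters left out ...]
0313 -0.0424
[ 0.469  -0.1172  0.1833] 0.0309 0.0271
[ 0.4627 -0.1387  0.22  ] 0.0306 -0.0154
[ 0.4676 -0.1227  0.1917] 0.0303 0.0171
[ 0.4722 -0.1521  0.2423] 0.0302 -0.0414
[ 0.4624 -0.1307  0.2048] 0.03 0.0018
[ 0.4639 -0.1519  0.241 ] 0.0297 -0.0401
[ 0.4735 -0.1285  0.2   ] 0.0294 0.0071
[ 0.4644 -0.1389  0.2176] 0.0292 -0.0134
[ 0.4565 -0.1359  0.2119] 0.0289 -0.0069
[ 0.4607 -0.128   0.1976] 0.0287 0.0094
[ 0.473  -0.1548  0.2436] 0.0284 -0.0439
[ 0.4526 -0.1222  0.1866] 0.0282 0.0218
[ 0.473  -0.1497  0.2341] 0.0281 -0.0331
[ 0.4696 -0.1392  0.2148] 0.0276 -0.0112
[ 0.4501 -0.1358  0.2084] 0.0273 -0.0039
[ 0.4727 -0.1314  0.1993] 0.0266 0.0062
[ 0.4773 -0.1449  0.2207] 0.0256 -0.0191
```

play_rows(commands=".3 0 0 0 0 0;.3 0 0 0 0 0;.3 0 0 0 0 0;.3 0 0 0 0 0;.25 0 -.2 0 0 0;.25 0 -.2 0 0 0;.25 0 -.2 0 0 0;.25 0 -.15 0 0 0;0 0 0 0 0 0;0 0 0 0 0 0")

```text
time_s: 14.95
tcp_pos: [0.5284, -0.1598, 0.1718]
ee_rot: [[0.002, -1.0, -0.001], [-0.865, -0.002, 0.501], [-0.501, -0.0, -0.865]]
wrist_force: [-1.3, 0.3, -3.2]
gripper_width: 0.735
gripper_force: 30.0
```

play_rows(commands="0 0 -.15 0 0 0;0 0 -.15 0 0 0;0 0 -.1 0 0 0;0 0 0 0 0 0")

```text
time_s: 15.35
tcp_pos: [0.5287, -0.1596, 0.1603]
ee_rot: [[0.002, -1.0, 0.001], [-0.865, -0.001, 0.502], [-0.502, -0.001, -0.865]]
wrist_force: [0.4, 1.1, -2.2]
gripper_width: 0.739
gripper_force: 30.0
```

play_rows(commands="0 0 -.08 0 0 0;0 0 -.08 0 0 0;0 0 0 0 0 0;0 0 0 0 0 0")

```text
time_s: 15.75
tcp_pos: [0.5295, -0.1598, 0.1564]
ee_rot: [[0.003, -1.0, 0.002], [-0.866, -0.001, 0.501], [-0.501, -0.004, -0.866]]
wrist_force: [2.1, 1.5, 4.9]
gripper_width: 0.736
gripper_force: 30.0
```

Run:
```python
from h import *
ps=[]
s=r.sense();print(s["tcp_pos"].round(4),s["wrist_force"].round(1),s["joints"].round(1))
for n in("scene","top"):
    p,d,K,R,t=cap(n)
    c=np.round(proj([.534,-.13,.19],K,R,t)).astype(int)
    u,v=c[0]-40,c[1]-40; ps.append(cv2.resize(p[v:v+80,u:u+80],(400,400),interpolation=cv2.INTER_CUBIC))
cv2.imwrite("pics/a3.png",np.hstack(ps))
```

```text
[ 0.5295 -0.1598  0.1564] [2.1 1.5 4.9] [-17.6  26.    1.4 -29.4 -77.   27.4]
```

View pics/a3.png

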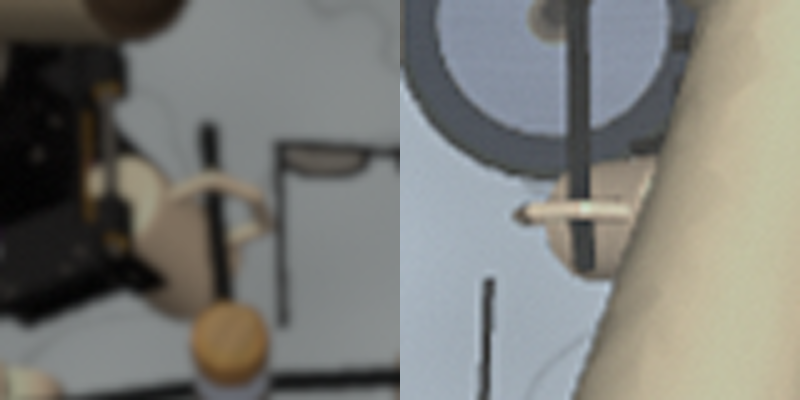

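The arm passes through the handle (left panel, (212,185); right panel, (580,210)), and a light contact force shows. Releasing.

play_rows(commands="0 0 0 0 0 0;0 0 0 0 0 0;0 0 0 0 0 0;0 0 0 0 0 0;0 0 0 0 0 0;0 0 0 0 0 0;0 0 0 0 0 0;0 0 0 0 0 0;0 0 0 0 0 0;0 0 0 0 0 0", grip=87)

```text
time_s: 16.85
tcp_pos: [0.5286, -0.1598, 0.1554]
ee_rot: [[0.002, -1.0, 0.0], [-0.865, -0.002, 0.501], [-0.501, -0.001, -0.865]]
wrist_force: [-0.5, 0.7, 0.6]
gripper_width: 1.001
gripper_force: 0.0
```

play_rows(commands="0 -.15 .26 0 0 0;0 -.25 .433 0 0 0;0 -.25 .433 0 0 0;0 -.25 .433 0 0 0;0 -.25 .433 0 0 0;0 -.4 .7 0 0 0;0 -.4 .7 0 0 0;0 -.4 .7 0 0 0;0 -.4 .7 0 0 0;0 0 1 0 0 0;0 0 1 0 0 0")

```text
time_s: 17.95
tcp_pos: [0.5281, -0.243, 0.3604]
ee_rot: [[0.001, -1.0, -0.0], [-0.865, -0.001, 0.501], [-0.501, -0.0, -0.865]]
wrist_force: [1.2, -0.3, -0.4]
gripper_width: 1.0
gripper_force: 0.0
```

play_rows(commands="-.9 -.6 .3 0 0 0;-.9 -.6 .3 0 0 0;-.9 -.6 .3 0 0 0;-.6 -.6 0 0 0 0;0 -.9 0 0 0 0;0 -.9 0 0 0 0;0 0 0 0 0 0;0 0 0 0 0 0;0 0 0 0 0 0;0 0 0 0 0 0")

```text
time_s: 18.95
tcp_pos: [0.4296, -0.3675, 0.3868]
ee_rot: [[0.003, -1.0, 0.0], [-0.866, -0.003, 0.501], [-0.501, -0.002, -0.866]]
wrist_force: [-0.7, -0.1, 0.1]
gripper_width: 1.003
gripper_force: 0.0
```

Run:
```python
from h import *
ps=[]
s=r.sense();print(s["time_s"],s["tcp_pos"].round(4),s["wrist_force"].round(1),s["joints"].round(1))
for n in("scene","top"):
    p,d,K,R,t=cap(n); np.savez(n+"4",p=p,d=d,K=K,R=R,t=t)
    c=np.round(proj([.59,-.12,.17],K,R,t)).astype(int)
    u,v=c[0]-65,c[1]-65; ps.append(cv2.resize(p[v:v+130,u:u+130],(400,400),interpolation=cv2.INTER_CUBIC))
cv2.imwrite("pics/a4.png",np.hstack(ps))
```

```text
18.95 [ 0.4296 -0.3675  0.3868] [-0.7 -0.1  0.1] [ -38.2   24.3   30.5  -25.4 -113.6   31.6]
```

View pics/a4.png

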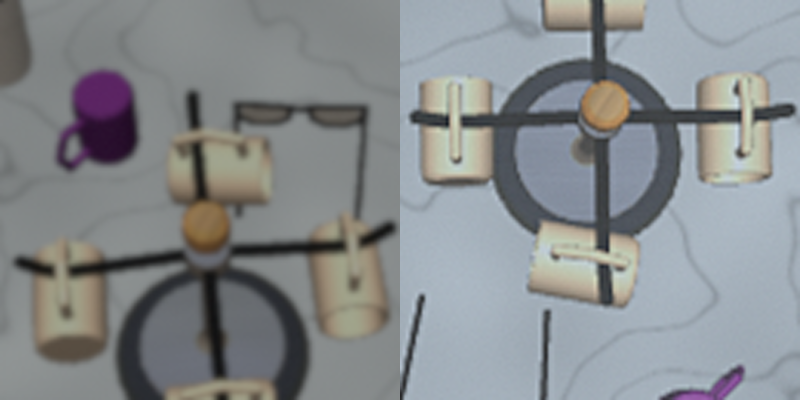

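The mug hangs by its handle on the front arm (left panel (220,165), right panel (583,262)), with the robot clear. I'll let it settle and check the carousel angle.

play_rows(commands="0 0 0 0 0 0;0 0 0 0 0 0;0 0 0 0 0 0;0 0 0 0 0 0;0 0 0 0 0 0;0 0 0 0 0 0;0 0 0 0 0 0;0 0 0 0 0 0;0 0 0 0 0 0;0 0 0 0 0 0;0 0 0 0 0 0;0 0 0 0 0 0;0 0 0 0 0 0;0 0 0 0 0 0;0 0 0 0 0 0")

```text
time_s: 20.55
tcp_pos: [0.4295, -0.3683, 0.3861]
ee_rot: [[0.002, -1.0, 0.0], [-0.865, -0.002, 0.501], [-0.501, -0.001, -0.865]]
wrist_force: [-0.7, 0.2, -0.2]
gripper_width: 1.001
gripper_force: 0.0
```

Run:
```python
from h import *
p,d,K,R,t=cap("top"); z=np.load("top4.npz"); z1=np.load("top.npz")
W=world(d,K,R,t); g=p.astype(int).sum(2)
m=(W[...,2]>.18)&(W[...,2]<.23)&(g<200); w=W[m]
k=(w[:,0]<.64)&(w[:,0]>.48)&(abs(w[:,1]+.115)<.03); f=np.polyfit(w[k,0],w[k,1],1); print("front",k.sum(),np.degrees(np.arctan(f[0])),np.polyval(f,[.5,.66]))
k=(abs(w[:,0]-.66)<.03)&(abs(w[:,1]+.115)>.03)&(abs(w[:,1]+.115)<.17); f=np.polyfit(w[k,1],w[k,0],1); print("side",k.sum(),-np.degrees(np.arctan(f[0])))
print("moved since last:",(cv2.absdiff(p,z["p"]).max(2)[100:260,280:440]>25).sum())
b=cv2.absdiff(p,z1["p"]).max(2)>40; 
for n,(u,v) in dict(bowl=(164,243),tumb=(183,160),soap=(262,110),spec=(316,222),purple=(387,240),yellow=(217,305),blue=(215,108)).items(): print(n,b[v-25:v+25,u-25:u+25].sum())
```

```text
front 134 1.9654923410792846 [-0.12059584 -0.11510499]
side 257 1.7068712451573604
moved since last: 148
bowl 0
tumb 0
soap 0
spec 26
purple 0
yellow 0
blue 0
```

play_rows(commands="0 0 0 0 0 0;0 0 0 0 0 0;0 0 0 0 0 0;0 0 0 0 0 0;0 0 0 0 0 0;0 0 0 0 0 0;0 0 0 0 0 0;0 0 0 0 0 0;0 0 0 0 0 0;0 0 0 0 0 0;0 0 0 0 0 0;0 0 0 0 0 0;0 0 0 0 0 0;0 0 0 0 0 0;0 0 0 0 0 0;0 0 0 0 0 0;0 0 0 0 0 0;0 0 0 0 0 0;0 0 0 0 0 0;0 0 0 0 0 0")

```text
time_s: 22.6
tcp_pos: [0.4295, -0.3682, 0.3861]
ee_rot: [[0.002, -1.0, -0.0], [-0.865, -0.002, 0.501], [-0.501, -0.001, -0.865]]
wrist_force: [0.3, -1.3, -0.3]
gripper_width: 1.005
gripper_force: 0.0
```

Run:
```python
from h import *
p,d,K,R,t=cap("top"); z1=np.load("top.npz")["p"]
play=p
cv2.imwrite("pics/f.png",np.hstack([cv2.resize(a[130:260,280:410],(400,400),interpolation=cv2.INTER_CUBIC) for a in(z1,p)]))
```

```text
(no output)
```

View pics/f.png

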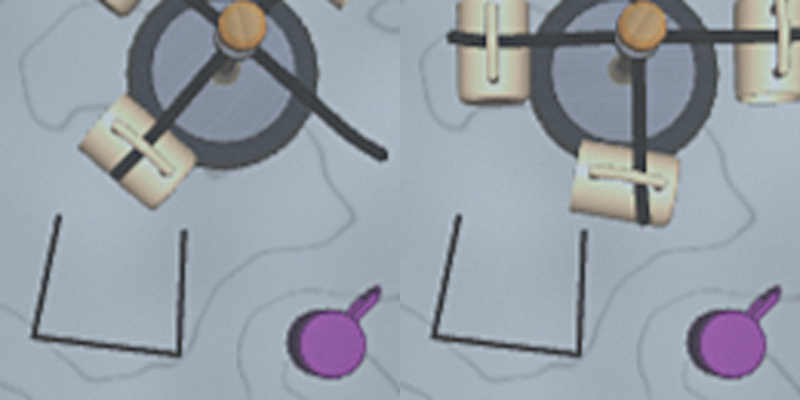

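The mug hangs at (625,183) on the front arm, and the spectacles and purple mug are unmoved. I'll hand in.

```bash
python3 -c "
from station import r
print(r.finish_job())"
```

```text
the job is handed in; nothing more can be done
None
```

The tree's empty arm points to the front (about 2° off straight), the clean white mug hangs on it by its handle, the items I compared in the before/after top view (bowl, tumbler, soap, spectacles and the coloured mugs) have not moved, and the job was handed in at about 23 s; the hand-in returned no verdict.

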